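Open the sweetener dispenser whose thread hand is unknown

TASK

Check that the sweetener dispenser is empty: push the sprung red button on its cap all the way down, then let it come fully back up. Then unscrew the cap for refilling; its quick thread may be right- or left-handed, so find out by trying which way loosens it. Lift the cap straight up about 8 cm and finish while still holding it there, level and motionless above the dispenser, leaving the other things on the shelf alone.

Things in the scene. Friction and masses are not known exactly. Their poses are not given: they have to be found in the camera images.
- dispenser: Stainless cylindrical sweetener dispenser, fixed upright on the glass shelf (shelf top at world z = 30 mm). Body 68 mm across, foot 92 mm, shoulder 100 mm above its origin, then a neck (25 mm across, up to 132 mm) hidden under the cap. Origin: centre of its underside; z up along its axis. A small spout faces the robot.
- cap: Round black ribbed screw cap, loose, about 80 g, 50 mm across, 36 mm high, on the dispenser's neck. Origin: centre of its lower edge, 102 mm above the dispenser's origin when on; z up along its axis. Grip it across any diameter from above, fingertips up to 30 mm below its rim, button between the fingers. The way it loosens changes from start to start and cannot be seen.
- cap_rim (a point): Centre of the cap's flat top, 36 mm above its origin. Quick thread: turned the tightening way the cap stops hard within 15 degrees (forced, it slips in the fingers); turned the loosening way it runs freely, comes free after 65 degrees and lifts straight off at any turn from 65 to 115 degrees (hard stop near 130). Before that it cannot be pulled off.
- button_top (a point): Centre of the top face of the red push button in the middle of the cap: 20 mm across, stands 12 mm above the cap's rim, 48 mm above the cap's origin.
- plunger (a joint): Travel of the red button: 0 when up, 0.005 m when fully down. A spring of 1.2 N at the top and 4.2 N fully down returns it.
- mate: Matte grey ceramic mate, bystander, loose, 82 mm across, 85 mm high. Origin: centre of its underside.
- steel_cup: Steel cup with a closed, clipped lid, bystander, loose, 78 mm across, 84 mm high. Origin: centre of its underside.
- coaster: Round beech coaster, bystander, loose, 92 mm across, 8 mm thick. Origin: centre of its underside.
- bombilla: Steel bombilla (drinking straw with a spoon end), bystander, lying along its own y, 193 mm long, 8 mm thick. Origin: near the middle of its length, at its underside.
Mind the look-alikes: they are no part of the job. What is shaped like the cap but green is not meant.

How it is judged:
On the way, in this order (a step that is already met when the one before it is completed fails the run):
1. the button is pushed all the way down while the cap is on (value of joint plunger above 0.0042 m and z of cap in the frame of dispenser below 0.106 m), for 0.05 s.
2. the button is let back up, the cap still on (value of joint plunger below 0.001 m and z of cap in the frame of dispenser below 0.106 m), for 0.1 s.
At the end, for the whole second after the job is handed in: The cap is held by the fingers, motionless and within 0.25 rad of level, 50 to 148 mm above its place on the neck and within 50 mm sideways of the dispenser's axis, touching the dispenser no more (z of cap in the frame of dispenser between 0.152 and 0.25 m and horizontal distance between cap and dispenser below 0.05 m and angle between cap's own z axis and vertical below 0.25 rad and contact force between the fingers and cap above 2 N and contact force between cap and dispenser below 0.3 N and linear speed of cap below 0.03 m/s); the arm keeps its last pose, push and grip.
It fails at once if the mate is pushed more than 30 mm or tipped over (distance of mate from where it was at the start of the episode above 0.03 m or angle between mate's own z axis and vertical above 0.5 rad).
It fails at once if the steel cup is pushed more than 30 mm or tipped over (distance of steel_cup from where it was at the start of the episode above 0.03 m or angle between steel_cup's own z axis and vertical above 0.5 rad).
It fails at once if the coaster is pushed more than 30 mm or tipped over (distance of coaster from where it was at the start of the episode above 0.03 m or angle between coaster's own z axis and vertical above 0.5 rad).
It fails at once if the bombilla is pushed more than 30 mm or tipped over (distance of bombilla from where it was at the start of the episode above 0.03 m or angle between bombilla's own z axis and vertical above 0.5 rad).
It also fails if it takes over 56 s, if anything falls off the work surface, if the arm or the gripper's body presses on something with over 40 N, if the wrist force passes 120 N, or if a joint passes its speed limit or range.

ROBOT

A 6-joint arm with a two-finger parallel gripper is mounted at the origin on the work surface. World frame = base frame: x ahead of the robot, y to its left, z up, the work surface at z = 0. Lengths are in m, angles in rad, forces in N, time in s.
With the tool pointing down it reaches from about 0.35 to 0.925 m from the base axis. Payload 6.4 kg.
Tool frame: the origin (TCP) lies on the front face of the gripper's body, between the roots of the fingers; the fingertips stand 73 mm ahead of it and the grasp point (between the pads) lies 54 mm ahead of it (robot.tips_ahead is the distance from the TCP to the fingertips, in m); z points along the fingers, y is the direction in which the jaws open and shut (so a half turn about z gives the same grasp; the last joint's range is limited). The gripper opens to 85 mm and grips with 20 to 120 N. Pads are 22 mm wide; open, the fingers measure 114 mm over their backs; the gripper's body (76 mm by 85 mm) begins 54 mm behind the grasp point. The pads swing forward as they close: fully open they stand 13 mm farther back than shut.
Start: joints at [1.152, 0.245, 1.558, -0, 1.339, -0.174], TCP at [0.158, 0.631, 0.304] pointing down, gripper open.
Joint ranges: [-3.13, 3.13], [-1.02, 2.26], [0.13, 2.54], [-0.95, 4.09], [0.21, 2.88], [-2.74, 2.74]. Speed limits (rad/s): [2.57, 2.57, 3.14, 3.14, 3.14, 3.14].

INTERFACE

Orientations are given as a unit quaternion [x, y, z, w].
In Python, from cell import robot gives the robot as it stands.
- The arm moves only by the shell command python3 -m crank 'ROWS' [FORCE]. ROWS is JSON, a list of rows, each a list of 3 entries, a list of its own where there are three numbers: the turn, a rotation vector about the tool's x, y, z in degrees, then the shift along the tool's x, y, z in m, then the finger opening in m, from 0 to 0.0854. A call has 1 to 20 rows; each row is the pose to reach, as a shift and turn from the pose commanded when the call began, along the tool's axes at that moment; what a row does not reach only later rows make up. A row lasts 1/12 s, in which the tool goes at most 41.7 mm and 7.16 degrees, less where a joint would pass 70% of its speed; a pose out of reach is approached as far as the arm can. A call with a gripper value outside its range is refused whole. The fingers move at their own pace and stop on an object; FORCE is the grip in N (left out, the last holds). Time passes only in rows, so rows that repeat a pose let the fingers close. It gives the time, the measured TCP pose, the force and the opening at its end, in the units of the state.
- robot.get_state(): the state, without advancing time (a new reading comes with each control period).
- robot.grab_frame(name): name is "side" or "top"; returns the picture (384x512x3 uint8, red, green, blue); there is no depth.
- robot.get_calibration(name): a dict with "K" (3x3 intrinsics, pixels), "R" (3x3) and "t" (3): a world point X has camera coordinates R X + t. Camera axes: x right, y down, z forward; pixel columns grow to the right and rows downward; lengths in m; the calibration is good to about 2 mm. A picture is of the moment at which its call begins. get_calibration takes no time and is no camera call.
- robot.close_job(): hands the job in, once; it reports no verdict.
The state is a dict: "time_s": time; "q": joint angles; "joint_vel": joint speeds; "joint_torque": joint torques, N m; "eef_pos": TCP position; "ee_rot": TCP orientation; "ft_force": force on the tool from outside, world axes, zero at the start; "torque": the same for the moment, N m; "grip_width": finger opening in m.
Only numpy, scipy, OpenCV 4.12 (cv2) and the standard library are available. Lean on these libraries where they do the work, as an engineer would, in place of code of your own. Each camera call takes 0.05 s, during which the arm holds its last target. There are 200 camera calls.

## Working session

There is one attempt and no reset: what is moved stays moved. The work goes in short steps, Python scripts to look and compute and a shell command to move; the robot and the scene stay as the last step left them, time stands still between calls to the robot, and variables do not carry over. Pictures are saved under pics/ and viewed, about 8 in all and at most 12, crops included, and the job is handed in when it is done.

```bash
mkdir -p pics; python3 - <<'E'
from cell import robot
import cv2,numpy as np
for n in("side","top"):
    f=robot.grab_frame(n); cv2.imwrite(f"pics/{n}0.png",f[:,:,::-1]); c=robot.get_calibration(n)
    print(n,np.round(c["K"],1).tolist(),np.round(c["R"],3).tolist(),np.round(c["t"],3).tolist())
a=cv2.imread("pics/side0.png");b=cv2.imread("pics/top0.png")
s=robot.get_state();print(s)
E
```

```text
side [[405.7, 0.0, 258.6], [0.0, 405.7, 184.9], [0.0, 0.0, 1.0]] [[-1.0, -0.031, -0.001], [-0.021, 0.7, -0.714], [0.023, -0.714, -0.7]] [0.472, 0.118, 1.03]
top [[352.5, 0.0, 256.6], [0.0, 352.5, 192.3], [0.0, 0.0, 1.0]] [[0.001, -1.0, -0.006], [-0.998, -0.001, -0.07], [0.07, 0.006, -0.997]] [-0.002, 0.482, 0.891]
{'time_s': 0.1, 'q': array([ 1.15186889e+00,  2.45764860e-01,  1.55889541e+00, -5.16975199e-06,
        1.33871246e+00, -1.74099330e-01]), 'joint_vel': array([ 0.00070959, -0.00142408, -0.00249554, -0.0018032 , -0.002376  ,
       -0.00070296]), 'joint_torque': array([-3.86666470e-04, -4.30671251e+01, -3.27127397e+01, -1.85868689e-04,
        2.90544398e-03, -1.83119141e-06]), 'eef_pos': array([0.15739158, 0.63026649, 0.30287544]), 'ee_rot': array([ 1.22107908e-01,  9.92516431e-01, -8.51933395e-04, -2.57652973e-04]), 'ft_force': array([ 0.11772902, -0.05861304, -0.09076175]), 'torque': array([0.00544202, 0.02984555, 0.05080294]), 'grip_width': 0.08521140101824425}
```

View pics/side0.png

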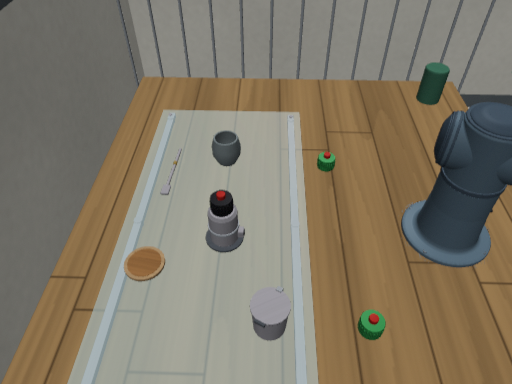

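View pics/top0.png

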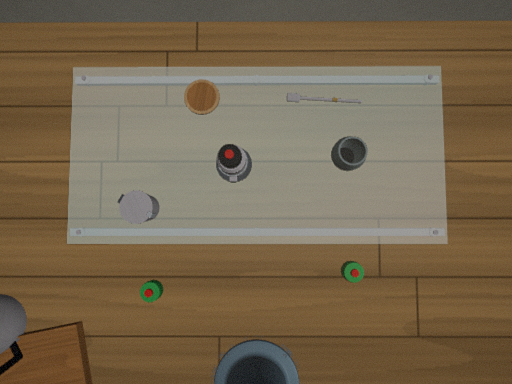

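The side view shows the black cap with its red button on the steel dispenser at (221,195), and the top view shows it at (229,155). The possible mix-ups are the two green caps, each with a red button: side (326,160) and (372,323), top (354,272) and (151,291). They are green and lie on the table, so I choose the black one. Next I measure it and check one close crop.

```bash
cat > h.py <<'E'
from cell import robot
import cv2,numpy as np
def ray(n,u,v):
    c=robot.get_calibration(n);R=np.array(c["R"]);t=np.array(c["t"])
    d=R.T@np.linalg.inv(c["K"])@[u,v,1];return -R.T@t,d
def onz(n,p,z):
    o,d=ray(n,*p);return o+d*(z-o[2])/d[2]
def tri(p,q):
    o,d=ray("side",*p);a,b=ray("top",*q)
    s=np.linalg.lstsq(np.c_[d,-b],a-o,rcond=None)[0]
    x,y=o+s[0]*d,a+s[1]*b;return (x+y)/2,np.linalg.norm(x-y)
def blob(im,guess,r=22,col="red"):
    h=cv2.cvtColor(im,cv2.COLOR_RGB2HSV)
    m=(((h[...,0]<8)|(h[...,0]>172))&(h[...,1]>150)&(h[...,2]>90)) if col=="red" else (h[...,2]<50)
    m=m.astype(np.uint8);w=np.zeros_like(m);cv2.circle(w,guess,r,1,-1);m&=w
    n,_,st,ce=cv2.connectedComponentsWithStats(m)
    i=1+st[1:,4].argmax();return ce[i],st[i]
E
python3 - <<'E'
from h import *
S=cv2.imread("pics/side0.png")[:,:,::-1].copy();T=cv2.imread("pics/top0.png")[:,:,::-1].copy()
ps,ss=blob(S,(221,195));pt,st=blob(T,(229,155));print(ps,ss,pt,st)
print("tri",tri(ps,pt))
for z in(.18,.178,.174):print(z,onz("side",ps,z),onz("top",pt,z))
for n,p,z in(("mate",(350,152),.1),("cup",(137,206),.114),("coaster",(202,97),.038)):print(n,onz("top",p,z))
pc,sc=blob(T,(229,155),20,"k");print("black",pc,sc)
c=[cv2.resize(i[y-40:y+40,x-40:x+40],(400,400),interpolation=3) for i,x,y in((S,221,205),(T,231,158))]
cv2.imwrite("pics/crop.png",np.hstack(c)[:,:,::-1])
E
```

```text
[220.01724138 194.29310345] [216 191   9   9  58] [228.91549296 153.64788732] [225 149   9  10  71]
tri (array([0.55372186, 0.05639006, 0.17632714]), np.float64(0.0002463755877157814))
0.18 [0.5529956  0.05997147 0.18      ] [0.55317948 0.05607683 0.18      ]
0.178 [0.55332312 0.05803392 0.178     ] [0.55354299 0.05624728 0.178     ]
0.174 [0.55397815 0.05415883 0.174     ] [0.55427002 0.05658818 0.174     ]
mate [ 0.57165557 -0.22254793  0.1       ]
cup [0.44354721 0.2723442  0.114     ]
coaster [0.72600024 0.13832151 0.038     ]
black [229.70065789 156.35855263] [218 145  23  23 304]
```

View pics/crop.png

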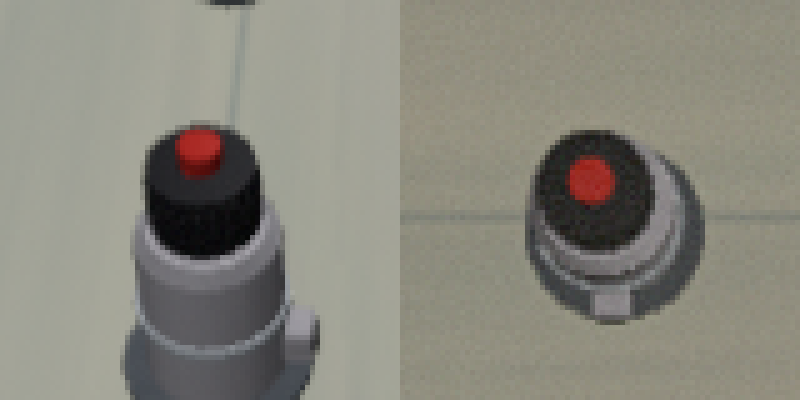

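The crop confirms it: black ribbed cap, red button in the middle, steel body with its spout toward the robot. The button is at about (0.553, 0.057), and the 176 mm triangulated height of the visible blob fits the expected 180 mm top. I move above it with the fingers shut and turn with joint 1 to keep the last joint centred.

```bash
python3 -m crank '[[[0,0,60],[-0.523,-0.460,0],0],[[0,0,60],[-0.523,-0.460,0],0],[[0,0,60],[-0.523,-0.460,0],0],[[0,0,60],[-0.523,-0.460,0],0],[[0,0,60],[-0.523,-0.460,0],0],[[0,0,60],[-0.523,-0.460,0],0],[[0,0,60],[-0.523,-0.460,0],0],[[0,0,60],[-0.523,-0.460,0],0],[[0,0,60],[-0.523,-0.460,0],0],[[0,0,60],[-0.523,-0.460,0],0],[[0,0,60],[-0.523,-0.460,0],0],[[0,0,60],[-0.523,-0.460,0],0],[[0,0,60],[-0.523,-0.460,0],0],[[0,0,60],[-0.523,-0.460,0],0],[[0,0,60],[-0.523,-0.460,0],0],[[0,0,60],[-0.523,-0.460,0],0],[[0,0,60],[-0.523,-0.460,0],0],[[0,0,60],[-0.523,-0.460,0],0],[[0,0,60],[-0.523,-0.460,0],0],[[0,0,60],[-0.523,-0.460,0],0]]' 30
python3 - <<'E'
from h import *
s=robot.get_state();print(robot.tips_ahead,s)
from scipy.spatial.transform import Rotation as Ro
print(Ro.from_quat(s["ee_rot"]).as_matrix().round(3))
S=robot.grab_frame("side");T=robot.grab_frame("top")
c=[cv2.resize(i[y-60:y+60,x-60:x+60],(400,400),interpolation=3) for i,x,y in((S,221,185),(T,231,158))]
cv2.imwrite("pics/crop2.png",np.hstack(c)[:,:,::-1])
E
```

```text
time_s: 1.77
eef_pos: [0.553, 0.0578, 0.3033]
ee_rot: [0.602, 0.798, -0.0, -0.001]
ft_force: [-0.8, 0.5, -1.0]
grip_width: -0.0001
0.0726 {'time_s': 1.7667, 'q': array([-9.97990079e-02,  2.69536955e-02,  1.80016802e+00,  2.89343825e-04,
        1.31584236e+00, -3.78581420e-01]), 'joint_vel': array([ 0.0232063 , -0.01405261,  0.01025373, -0.00101618,  0.00036507,
       -0.00112145]), 'joint_torque': array([-9.90413614e-01, -3.30970037e+01, -3.27214873e+01, -3.18076008e-02,
       -2.17082736e-02, -1.50916374e-03]), 'eef_pos': array([0.55301193, 0.05784017, 0.30330401]), 'ee_rot': array([ 6.02031856e-01,  7.98471762e-01, -2.36586776e-04, -6.58645483e-04]), 'ft_force': array([-0.81294872,  0.45983236, -0.98415333]), 'torque': array([-0.01196647, -0.03003593,  0.05571815]), 'grip_width': -0.00010364282565572433}
[[-0.275  0.961 -0.001]
 [ 0.961  0.275  0.   ]
 [ 0.001 -0.001 -1.   ]]
```

View pics/crop2.png

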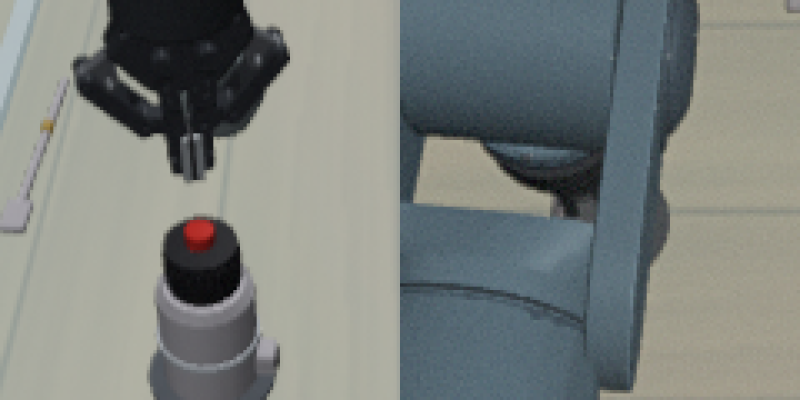

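The shut fingertips stand over the button: crop (195,178) for the tips against (200,228) for the button, which matches within the perspective. I descend to just above it.

```bash
python3 -m crank '[[[0,0,0],[0,0,0.025],0],[[0,0,0],[0,0,0.045],0],[[0,0,0],[0,0,0.047],0],[[0,0,0],[0,0,0.047],0],[[0,0,0],[0,0,0.047],0],[[0,0,0],[0,0,0.047],0]]'
python3 -m crank '[[[0,0,0],[0,0,0.002],0],[[0,0,0],[0,0,0.004],0],[[0,0,0],[0,0,0.006],0],[[0,0,0],[0,0,0.006],0],[[0,0,0],[0,0,0.006],0]]'
```

```text
time_s: 2.37
eef_pos: [0.5541, 0.058, 0.2587]
ee_rot: [0.602, 0.799, 0.001, 0.001]
ft_force: [-0.4, -0.3, 0.5]
grip_width: 0.0
time_s: 2.78
eef_pos: [0.5538, 0.0576, 0.2514]
ee_rot: [0.602, 0.798, 0.0, 0.0]
ft_force: [0.5, 0.2, 1.8]
grip_width: 0.0001
```

```bash
python3 -m crank '[[[0,0,0],[0,0,0.002],0],[[0,0,0],[0,0,0.003],0],[[0,0,0],[0,0,0.003],0],[[0,0,0],[0,0,0.003],0]]'
python3 -m crank '[[[0,0,0],[0,0,0.001],0],[[0,0,0],[0,0,0.002],0],[[0,0,0],[0,0,0.002],0],[[0,0,0],[0,0,0.002],0]]'
```

```text
time_s: 3.12
eef_pos: [0.5538, 0.0576, 0.2483]
ee_rot: [0.602, 0.798, 0.0, 0.0]
ft_force: [1.3, 0.7, 4.5]
grip_width: 0.0001
time_s: 3.45
eef_pos: [0.5539, 0.0576, 0.2475]
ee_rot: [0.602, 0.799, 0.0, 0.0]
ft_force: [-1.7, 0.1, 10.5]
grip_width: 0.0004
```

```bash
python3 -m crank '[[[0,0,0],[0,0,0.001],0],[[0,0,0],[0,0,0.001],0],[[0,0,0],[0,0,0.001],0],[[0,0,0],[0,0,0.001],0]]'
python3 -m crank '[[[0,0,0],[0,0,-0.004],0],[[0,0,0],[0,0,-0.015],0],[[0,0,0],[0,0,-0.040],0],[[0,0,0],[0,0,-0.065],0],[[0,0,0],[0,0,-0.065],0.0854],[[0,0,0],[0,0,-0.065],0.0854],[[0,0,0],[0,0,-0.065],0.0854],[[0,0,0],[0,0,-0.065],0.0854],[[0,0,0],[0,0,-0.065],0.0854],[[0,0,0],[0,0,-0.065],0.0854],[[0,0,0],[0,0,-0.065],0.0854],[[0,0,0],[0,0,-0.065],0.0854]]' 30
python3 - <<'E'
from h import *
S=robot.grab_frame("side")
print(blob(S,(220,194)))
cv2.imwrite("pics/crop3.png",cv2.resize(S[125:245,161:281],(400,400),interpolation=3)[:,:,::-1])
E
```

```text
time_s: 3.78
eef_pos: [0.554, 0.0576, 0.2474]
ee_rot: [0.602, 0.799, 0.0, 0.001]
ft_force: [-5.0, 0.6, 14.6]
grip_width: 0.0002
time_s: 4.78
eef_pos: [0.5533, 0.0576, 0.3095]
ee_rot: [0.602, 0.798, -0.0, -0.0]
ft_force: [-0.4, -0.1, -0.8]
grip_width: 0.0857
(array([219.95238095, 194.6031746 ]), array([216, 191,   9,   9,  63], dtype=int32))
```

View pics/crop3.png

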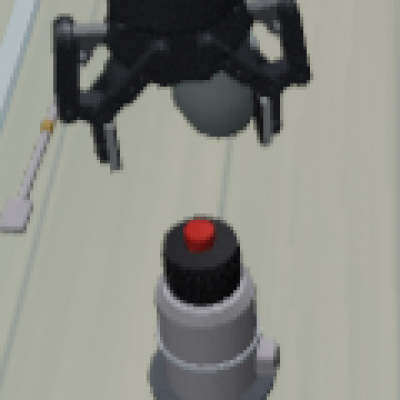

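The button is back up (same blob as at the start) and the open jaws are centred over the cap. During the push the TCP stalled at 14.6 N and 5.2 mm of travel, so the button was on its stop. Next I descend and grip.

```bash
python3 -m crank '[[[0,0,0],[0,0,0.03],0.0854],[[0,0,0],[0,0,0.06],0.0854],[[0,0,0],[0,0,0.08],0.0854],[[0,0,0],[0,0,0.0975],0.0854],[[0,0,0],[0,0,0.0975],0.0854],[[0,0,0],[0,0,0.0975],0.0854]]' 40
python3 -m crank '[[[0,0,0],[0,0,0],0.04],[[0,0,0],[0,0,0],0.04],[[0,0,0],[0,0,0],0.04],[[0,0,0],[0,0,0],0.04],[[0,0,0],[0,0,0],0.04],[[0,0,0],[0,0,0],0.04],[[0,0,0],[0,0,0],0.04],[[0,0,0],[0,0,0],0.04]]' 40
python3 -c "
from cell import robot
s=robot.get_state();print(s['q'],s['torque'])"
```

```text
time_s: 5.33
eef_pos: [0.5531, 0.0576, 0.2118]
ee_rot: [0.602, 0.798, -0.001, -0.001]
ft_force: [0.2, 1.1, -0.0]
grip_width: 0.0853
time_s: 6.0
eef_pos: [0.5537, 0.0574, 0.2144]
ee_rot: [0.602, 0.799, -0.0, 0.0]
ft_force: [-4.3, -1.4, 7.1]
grip_width: 0.0494
[-1.00132569e-01  1.28088446e-01  1.86568518e+00 -9.38096873e-04
  1.14717582e+00 -3.78893632e-01] [-0.22464413  0.80869964 -0.0107341 ]
```

The cap is gripped at 49 mm. The upward force comes from the pads swinging forward as they closed, so I relieve it by 2 mm. Then I try counterclockwise from above (−z of the tool) by 20°.

```bash
python3 -m crank '[[[0,0,0],[0,0,-0.002],0.04],[[0,0,0],[0,0,-0.002],0.04],[[0,0,-4],[0,0,-0.002],0.04],[[0,0,-8],[0,0,-0.002],0.04],[[0,0,-10],[0,0,-0.002],0.04],[[0,0,-10],[0,0,-0.002],0.04]]'
python3 -c "
from cell import robot
s=robot.get_state();print(s['q'][5],s['torque'])"
python3 -m crank '[[[0,0,-4],[0,0,0],0.04],[[0,0,-8],[0,0,0],0.04],[[0,0,-10],[0,0,0],0.04],[[0,0,-10],[0,0,0],0.04]]'
python3 -c "
from cell import robot
s=robot.get_state();print(s['q'][5],s['torque'])"
```

```text
time_s: 6.5
eef_pos: [0.5538, 0.0572, 0.215]
ee_rot: [0.531, 0.847, 0.0, 0.0]
ft_force: [-1.0, -2.3, 2.3]
grip_width: 0.0495
-0.551828561086874 [-0.30896605  0.15274867 -0.89143357]
time_s: 6.83
eef_pos: [0.553, 0.0582, 0.2147]
ee_rot: [0.455, 0.891, 0.0, -0.001]
ft_force: [-4.2, 2.8, 4.2]
grip_width: 0.0489
-0.726903169557242 [ 0.45830667  0.79689576 -0.63769195]
```

A torque of −0.6 to −0.9 Nm by only 10 to 20° looks like the stop, with the cap slipping. I try the other way and compare.

```bash
python3 -m crank '[[[0,0,6],[0,0,0],0.04],[[0,0,12],[0,0,0],0.04],[[0,0,18],[0,0,0],0.04],[[0,0,20],[0,0,0],0.04],[[0,0,20],[0,0,0],0.04]]'
python3 -c "
from cell import robot
s=robot.get_state();print(s['q'][5],s['torque'])"
python3 -m crank '[[[0,0,6],[0,0,0],0.04],[[0,0,12],[0,0,0],0.04],[[0,0,18],[0,0,0],0.04],[[0,0,20],[0,0,0],0.04],[[0,0,20],[0,0,0],0.04]]'
python3 -c "
from cell import robot
s=robot.get_state();print(s['q'][5],s['torque'])"
```

```text
time_s: 7.25
eef_pos: [0.5531, 0.0572, 0.2146]
ee_rot: [0.602, 0.798, -0.001, -0.0]
ft_force: [-3.9, -3.4, 2.8]
grip_width: 0.0491
-0.3781223041259863 [-0.52699613  0.8621957   0.04016353]
time_s: 7.67
eef_pos: [0.5531, 0.0573, 0.2146]
ee_rot: [0.731, 0.682, -0.001, -0.0]
ft_force: [-5.0, -2.1, 3.1]
grip_width: 0.049
-0.03002661243592072 [-0.37445358  0.88769978  0.03419268]
```

It runs freely, with about 0 Nm over 40°, so clockwise from above loosens it. I turn another 57°, which puts the cap about 82–97° from its start.

```bash
python3 -m crank '[[[0,0,6],[0,0,0],0.04],[[0,0,12],[0,0,0],0.04],[[0,0,18],[0,0,0],0.04],[[0,0,24],[0,0,0],0.04],[[0,0,30],[0,0,0],0.04],[[0,0,36],[0,0,0],0.04],[[0,0,42],[0,0,0],0.04],[[0,0,48],[0,0,0],0.04],[[0,0,54],[0,0,0],0.04],[[0,0,57],[0,0,0],0.04],[[0,0,57],[0,0,0],0.04],[[0,0,57],[0,0,0],0.04]]'
python3 -c "
from cell import robot
s=robot.get_state();print(s['q'][5],s['torque'])"
python3 -m crank '[[[0,0,0],[0,0,-0.002],0.04],[[0,0,0],[0,0,-0.004],0.04],[[0,0,0],[0,0,-0.006],0.04],[[0,0,0],[0,0,-0.008],0.04],[[0,0,0],[0,0,-0.008],0.04]]'
```

```text
time_s: 8.67
eef_pos: [0.554, 0.0576, 0.2147]
ee_rot: [0.968, 0.251, 0.001, 0.0]
ft_force: [1.2, 0.2, 1.3]
grip_width: 0.0493
0.9626467368915245 [-0.14820924 -0.12360376  0.00975105]
time_s: 9.08
eef_pos: [0.5536, 0.0576, 0.2229]
ee_rot: [0.968, 0.25, 0.0, 0.0]
ft_force: [0.4, 0.6, -0.8]
grip_width: 0.0493
```

It lifts with no resistance; −0.8 N is the cap's weight. I raise it the remaining 72 mm.

```bash
python3 -m crank '[[[0,0,0],[0,0,-0.010],0.04],[[0,0,0],[0,0,-0.022],0.04],[[0,0,0],[0,0,-0.036],0.04],[[0,0,0],[0,0,-0.050],0.04],[[0,0,0],[0,0,-0.062],0.04],[[0,0,0],[0,0,-0.070],0.04],[[0,0,0],[0,0,-0.072],0.04],[[0,0,0],[0,0,-0.072],0.04],[[0,0,0],[0,0,-0.072],0.04],[[0,0,0],[0,0,-0.072],0.04],[[0,0,0],[0,0,-0.072],0.04],[[0,0,0],[0,0,-0.072],0.04]]'
python3 - <<'E'
from h import *
S=robot.grab_frame("side");s=robot.get_state();print(abs(s["joint_vel"]).max(),s["ft_force"])
cv2.imwrite("pics/side4.png",cv2.resize(S[60:300,100:420],(800,600),interpolation=3)[:,:,::-1])
E
```

```text
time_s: 10.08
eef_pos: [0.5532, 0.0576, 0.2936]
ee_rot: [0.968, 0.25, -0.001, -0.0]
ft_force: [-0.2, 0.4, -1.2]
grip_width: 0.0488
0.003428141997278607 [ 0.48452573  0.39097779 -0.48003922]
```

View pics/side4.png

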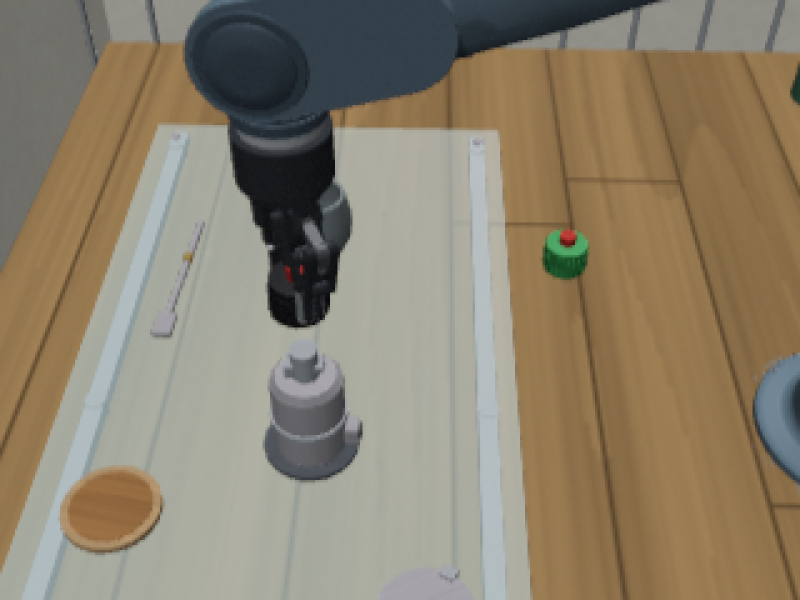

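The cap, with its red button at (295,270), hangs level between the fingers. It is well clear of the bare neck at (303,355), and the bystanders visible in the picture look untouched. I hand the job in.

```bash
python3 -c "
from cell import robot
print(robot.close_job())"
```

```text
the job is handed in; nothing more can be done
None
```

I pushed the button down, let it back up, unscrewed the cap and handed the job in with the cap still held above the dispenser; no verdict was reported.

- **Button:** I pushed it about 5 mm, until the arm stalled on the stop at 14.6 N. Afterwards the side picture showed it back at its starting height.
- **Thread:** Counterclockwise from above stopped hard, at about 0.6–0.9 Nm with the cap apparently slipping in the fingers. Clockwise ran freely at about 0 Nm, so I turned that way to roughly 82–97° from the start.
- **Lift:** The cap came off without resistance and I raised it about 79 mm.
- **Last checks:** The opening was 48.8 mm, the measured load was about the cap's weight, and the arm was still at 10.1 s. The last picture shows the cap level over the bare neck.
- **Other things on the shelf:** The coaster and bombilla look untouched. The mate and steel cup were only partly in view, and I did not measure any of the four again.
- **Oddity:** Closing the grip lifted the tool about 2.6 mm with roughly 7 N, as the pads swung forward. I relieved this before turning, and no other check failed or disagreed.

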